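# Latch the loaded magnet jig

## Task

Two identical clamping jigs stand on the table; one has the bar magnet lying between its jaws, the other is empty. On the jig with the magnet, swing the latch's wire loop over so that its bar drops behind the keeper hook, and then push the lever over and all the way down, past its toggle point, so that the latch stays shut. Leave the empty jig's latch as it is.

Things in the scene. Friction and masses are not known exactly. Their poses are not given: they have to be found in the camera images.
- keeper (a point): Loaded jig, 45 mm above table: seat of the loop's bar behind the steel keeper hook (20 mm wide, 10 mm above this point, leaning from the lever) on the spring-loaded sliding jaw; a ledge lies 4 mm below. +x: along the jig, from lever to keeper, away from the robot within 22 deg; z up. Lever hinge axis (along y) at x -72, z +20 mm here. Base plate x -199..46, y -45..45, z -45..-33. Yields 3 mm.
- loop_end (a point): Loaded jig: middle of the bar (8 mm thick, 36 long, bent tab beyond) ending the U-shaped wire loop, 101.5 mm from its hinge pin, on the lever 30 mm from the lever's hinge. Starts about 195 mm up, within 14 deg of vertical, held by friction. Pushed over toward the keeper 30 deg or more from vertical it falls by itself and, lever up, clears the hook and lands on the ledge 10-16 mm behind the seat.
- lever_end (a point): Loaded jig: free end of the lever, 100 mm from its hinge; black grip 24 mm wide, 12 thick, 62 long. Starts upright, leaning 2 to 12 deg from the keeper, held by friction. Swings away from the keeper and down to a stop 2 deg below level. With the loop hooked it is stiff from 45 deg above level (about 2 N at its end), passes the toggle point at 15 deg above level and then stays down by itself.
- spare_loop_end (a point): The same point on the empty jig (no magnet between its jaws), a twin 0.2 to 0.4 m to the left or right of the loaded one, its latch also open. Each jig: base plate 245 x 90 x 12 mm, fixed to the table; along it lever and loop, fixed jaw, place of the magnet (81 mm long, lying crosswise), sliding jaw with hook.

How it is judged (in metres and radians):
On the way:
1. the loop's bar lies down behind the keeper hook while the lever is still up (z of loop_end in the frame of keeper below 0.006 m and x of loop_end in the frame of keeper between -0.004 and 0.02 m and z of lever_end in the frame of keeper above 0.06 m), for 0.2 s.
At the end, for the whole second after the job is handed in: On the jig with the magnet the loop's bar is seated behind the hook (middle within 7 mm of the seat) and the lever stays down by itself past its toggle point (its end at most 32 mm above the keeper point, about 9 degrees from its stop). The empty jig's loop is within 30 mm of its start (z of lever_end in the frame of keeper below 0.032 m and distance between loop_end and keeper below 0.007 m and distance of spare_loop_end from where it was at the start of the episode below 0.03 m); the robot touches nothing.
It fails at once if the empty jig's latch is moved (its loop end by more than 30 mm) (distance of spare_loop_end from where it was at the start of the episode above 0.03 m).
It also fails if it takes over 38 s, if anything falls off the work surface, if the arm or the gripper's body presses on something with over 40 N, if the wrist force passes 120 N, or if a joint passes its speed limit or range.

## Robot

A 6-joint arm with a two-finger parallel gripper is mounted at the origin on a cart in front of the work surface, level with it; the furniture and walls round the work are solid. World frame = base frame: x ahead of the robot, y to its left, z up, the work surface at z = 0. Lengths are in m, angles in degrees, forces in N, time in s.
With the tool pointing down it reaches from about 0.4 to 0.825 m from the base axis. Payload 7 kg.
Tool frame: the origin (TCP) lies midway between the tips of the shut fingers; the grasp point (between the pads) lies r.grasp_offset behind it (r.grasp_offset is the distance from the TCP to the grasp point, in m); x points along the fingers, z is the direction in which the jaws open and shut, and the axes are right-handed (so a half turn about x gives the same grasp; the last joint's range is limited). The gripper opens to 88 mm and grips with 3 to 60 N. Pads are 19 mm wide; open, the fingers measure 130 mm over their backs; the gripper's body (78 mm by 193 mm) begins 47 mm behind the grasp point.
Start: joints at [85.778, 20.546, 0.682, 0, -70.136, -16.507], TCP at [0.239, 0.631, 0.227] pointing down, gripper open.
Joint ranges: [-176.03, 176.03], [-82.01, 121.73], [-58.28, 71.71], [-173.87, 95.51], [-174.79, -0.11], [-173.66, 173.66]. Speed limits (degrees/s): [136.94, 136.94, 172.46, 180, 180, 180].

## Interface

Orientations are given as [roll, pitch, yaw] about the fixed x, y, z axes, in that order (R = Rz(yaw) Ry(pitch) Rx(roll)).
In Python, from plant import readout, vision, close_job, r gives the robot as it stands.
- The arm moves only by the shell command python3 -m handwheel 'ROWS' [OPENING] [FORCE]. ROWS is JSON, a list that holds one entry, the list of rows, each a list of 4 numbers: the shift along the world's x, y, z in units of 40 mm (1.0 is 40 mm), then the turn about the world's z in units of 5 degrees (1.0 is 5 degrees). In form: [[[tx, ty, tz, roll], ...]]. A call has 1 to 8 rows; each row shifts and turns the pose as measured when the row begins; what a row does not reach is not made up. A row lasts 1/10 s, in which the tool goes at most 50 mm and 8.59 degrees, less where a joint would pass 70% of its speed; a pose out of reach is approached as far as the arm can. A call is refused whole if a number of a shift passes 1 or a number of a turn 1, either way. A call with a gripper value outside its range is refused whole. OPENING is the finger opening in mm, from 0 to 87.6, set as the call begins (- or left out, the last holds). The fingers move at their own pace and stop on an object; FORCE is the grip in N (left out, the last holds). Time passes only in rows, so rows that do not move let the fingers close. It gives the time, the measured TCP pose, the force and the opening at its end, in the units of the state.
- readout.get_state(): the state, without advancing time (a new reading comes with each control period).
- vision.capture(name): name is "side" or "top"; returns the picture (400x640x3 uint8, blue, green, red); there is no depth.
- vision.get_calibration(name): a dict with "intrinsics" (3x3 intrinsics, pixels), "dist" ([k1, k2, p1, p2, k3] as OpenCV has them; the pictures are not rectified), "pose" (4x4, takes a point from camera to world coordinates). Camera axes: x right, y up, looking along -z (the intrinsics and any distortion apply to the point x, -y, -z); pixel columns grow to the right and rows downward; lengths in m; the calibration is good to about 2 mm. A picture is of the moment at which its call begins. get_calibration takes no time and is no camera call.
- close_job(): hands the job in, once; it reports no verdict.
The state is a dict: "time_s": time; "joints": joint angles; "qd": joint speeds; "joint_torque": joint torques, N m; "tcp_pos": TCP position; "eef_rot": TCP orientation; "contact_force": force on the tool from outside, world axes, zero at the start; "moment": the same for the moment, N m; "gripper_width": finger opening in m.
Only numpy, scipy, OpenCV 4.12 (cv2) and the standard library are available. Lean on these libraries where they do the work, as an engineer would, in place of code of your own. Each camera call takes 0.05 s, during which the arm holds its last target.

## Working session

There is one attempt and no reset: what is moved stays moved. The work goes in short steps, Python scripts to look and compute and a shell command to move; the robot and the scene stay as the last step left them, time stands still between calls to the robot, and variables do not carry over. Pictures are saved under pics/ and viewed, and the job is handed in when it is done.

```bash
ls; mkdir -p pics
python3 - <<'E'
from plant import readout, vision, r
import cv2
s=readout.get_state();print(s['time_s'],s['tcp_pos'],s['eef_rot'],s['gripper_width'],r.grasp_offset)
for n in('side','top'):
    cv2.imwrite(f'pics/{n}0.png',vision.capture(n)); c=vision.get_calibration(n);print(n,c['pose'],c['intrinsics'],c['dist'])
E
```

```text
pics
0.0 [0.23874745 0.63082542 0.22561431] [   3.68028008   89.90350607 -107.05683324] 0.08739791636037073 0.0188
side [[-0.99925803 -0.02526862  0.029067    0.59872448]
 [ 0.03833456 -0.57958117  0.81401237  0.80505614]
 [-0.00372228  0.81452266  0.58011979  0.69086814]
 [ 0.          0.          0.          1.        ]] [[500.02931103   0.         318.88342231]
 [  0.         500.02931103 196.77415914]
 [  0.           0.           1.        ]] [0.00075407 0.         0.         0.         0.        ]
top [[-0.02178766  0.98805855 -0.15253068  0.46669889]
 [-0.99954272 -0.02472762 -0.01740396  0.0406925 ]
 [-0.02096785  0.15208174  0.98814548  1.00509834]
 [ 0.          0.          0.          1.        ]] [[378.97572125   0.         324.11863523]
 [  0.         378.97572125 206.72664079]
 [  0.           0.           1.        ]] [-0.00107203  0.          0.          0.          0.        ]
```

View pics/side0.png

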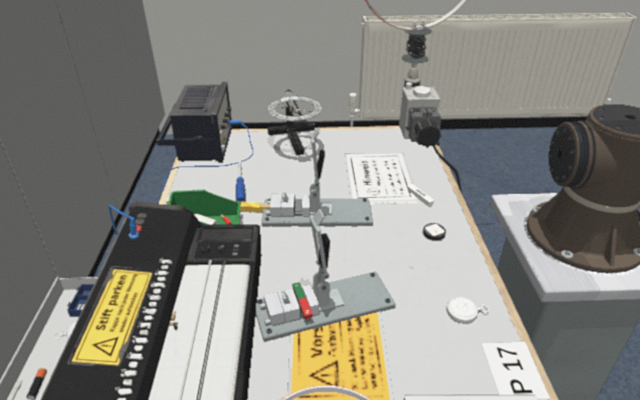

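View pics/top0.png

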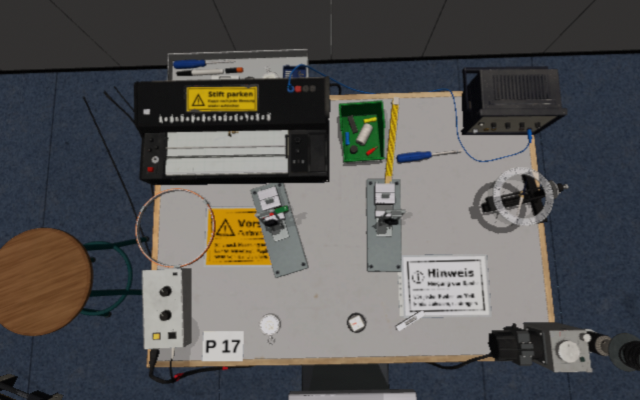

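```bash
cat > h.py <<'E'
import numpy as np, cv2
from plant import vision, readout
def cal(n):
    c=vision.get_calibration(n);return np.array(c['intrinsics']),np.array(c['dist']),np.array(c['pose'])
def proj(n,P):
    K,d,T=cal(n);P=np.atleast_2d(P);R=T[:3,:3]@np.diag([1,-1,-1.]);t=-R.T@T[:3,3]
    return cv2.projectPoints(P.astype(float),cv2.Rodrigues(R.T)[0],t,K,d)[0].reshape(-1,2)
def ray(n,uv):
    K,d,T=cal(n);p=cv2.undistortPoints(np.array([[uv]],float),K,d)[0,0]
    v=T[:3,:3]@np.array([p[0],-p[1],-1]);return T[:3,3],v/np.linalg.norm(v)
def onz(n,uv,z):
    o,v=ray(n,uv);return o+v*(z-o[2])/v[2]
def tri(a,b):
    o1,v1=ray('side',a);o2,v2=ray('top',b)
    s=np.linalg.lstsq(np.c_[v1,-v2],o2-o1,rcond=None)[0]
    p,q=o1+s[0]*v1,o2+s[1]*v2;return (p+q)/2,np.linalg.norm(p-q)
E
python3 - <<'E'
from h import *
s=cv2.imread('pics/side0.png')[190:350,230:430];cv2.imwrite('pics/s1.png',cv2.resize(s,None,fx=4,fy=3.75,interpolation=cv2.INTER_CUBIC)[:600])
s=cv2.imread('pics/top0.png')[165:285,235:395];cv2.imwrite('pics/t1.png',cv2.resize(s,None,fx=5,fy=5,interpolation=cv2.INTER_CUBIC))
E
```

```text
(no output)
```

View pics/s1.png

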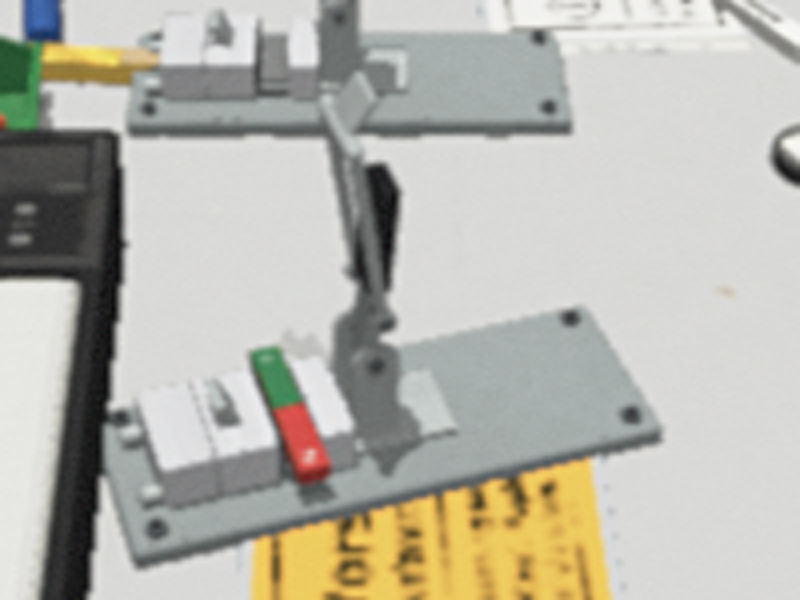

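View pics/t1.png

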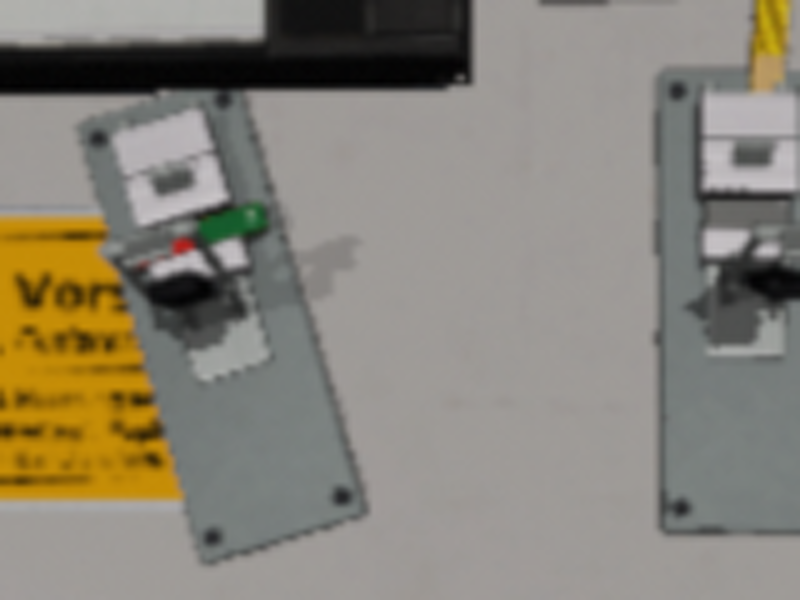

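```bash
cat >> h.py <<'E'
def T(c): return (c[0]/5+235-.4, c[1]/5+165-.4)
def S(c): return (c[0]/4+230-.4, c[1]/3.75+190-.4)
fl,fr,nr,nl=[onz('top',T(c),.012) for c in [(80,125),(243,93),(368,512),(205,562)]]
ux=(fl+fr-nl-nr)/2;ux/=np.linalg.norm(ux);uy=np.array([-ux[1],ux[0],0]);uz=np.array([0,0,1.])
ctr=(fl+fr+nl+nr)/4
K0=ctr+ux*(.1225-.046);K0[2]=.045
R=np.c_[ux,uy,uz]
W=lambda p:K0+R@np.array(p)   # keeper mm->world
L=lambda p:R.T@(np.array(p)-K0)
E
python3 - <<'E'
from h import *
np.set_printoptions(precision=4,suppress=True)
print(np.linalg.norm(fl-nl),np.linalg.norm(fr-nr),np.linalg.norm(fl-fr),np.linalg.norm(nl-nr))
print('K',K0,'yaw',np.degrees(np.arctan2(ux[1],ux[0])))
for n in('side','top'):
  im=cv2.imread(f'pics/{n}0.png')
  pts=[(0,0,0),(0,.01,.01),(0,-.01,.01),(-.072,0,.02),(-.072,0,.12),(-.072,0,.05),(-.072,.018,.15),(-.072,-.018,.15)]+[(a,b,-.033) for a in(-.199,.046) for b in(-.045,.045)]
  q=proj(n,[W(p) for p in pts]);
  f=4;x0,y0=(230,190) if n=='side' else (235,165)
  im=cv2.resize(im[y0:y0+150,x0:x0+190],None,fx=4,fy=4,interpolation=cv2.INTER_CUBIC)
  for i,(u,v) in enumerate(q): cv2.circle(im,(int((u-x0+.5)*4),int((v-y0+.5)*4)),3,(0,0,255) if i<4 else (255,0,255),-1)
  cv2.imwrite(f'pics/{n}chk.png',im)
E
```

```text
0.24142239385689654 0.23245331995932597 0.08902422581641833 0.08799972386746478
K [0.6387 0.1989 0.045 ] yaw 15.976043914386505
```

View pics/sidechk.png

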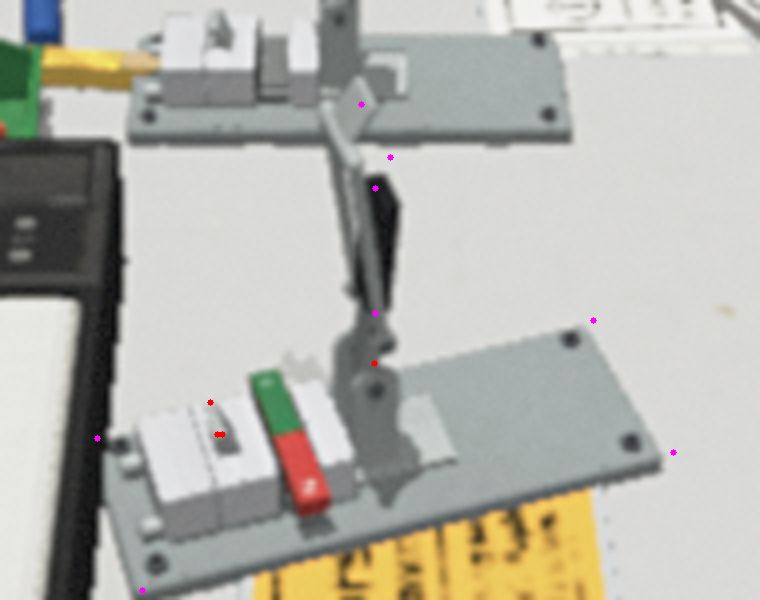

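View pics/topchk.png

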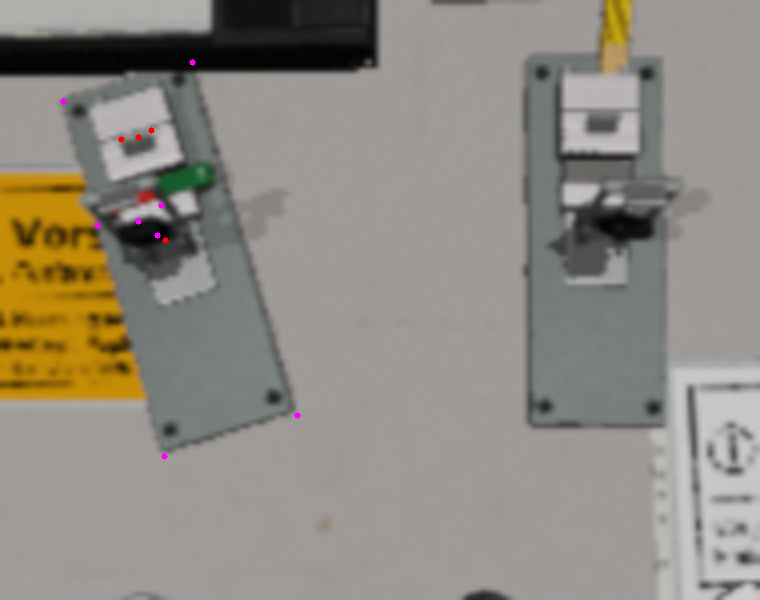

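Run:
```python
from h import *
s=cv2.imread('pics/side0.png')
a=cv2.resize(s[260:345,252:402],None,fx=5,fy=5,interpolation=cv2.INTER_CUBIC);cv2.imwrite('pics/s2.png',a)
s=cv2.imread('pics/top0.png')
a=cv2.resize(s[178:282,245:315],None,fx=5.5,fy=5.5,interpolation=cv2.INTER_CUBIC);cv2.imwrite('pics/t2.png',a)
```

```text
(no output)
```

View pics/s2.png

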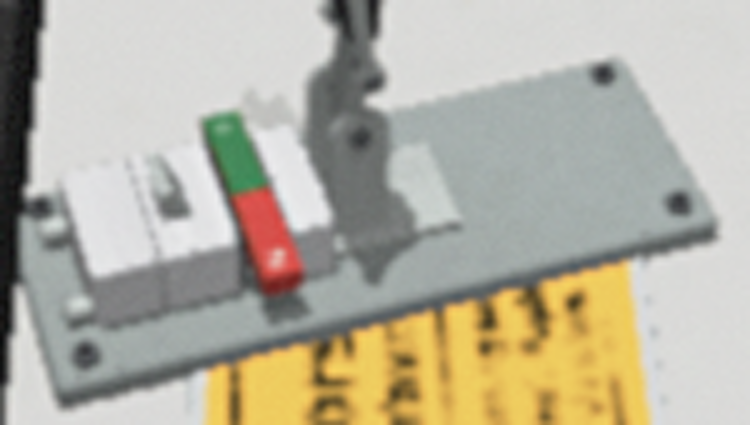

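View pics/t2.png

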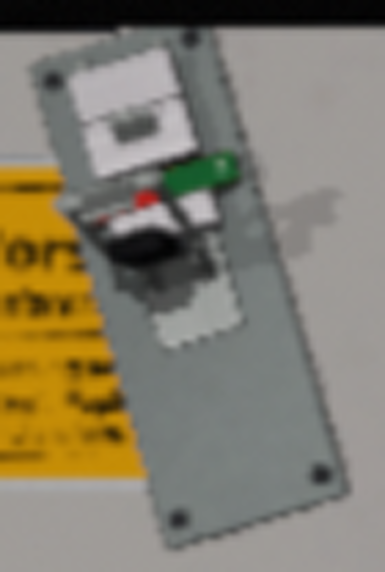

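```bash
cat > fit.py <<'E'
from h import *
from scipy.optimize import least_squares
C={'side':[((-.199,-.045),(622,57)),((-.199,.045),(718,222)),((.046,.045),(62,392))],
 'top':[((.046,.045),(32,66)),((-.199,.045),(168,545)),((-.199,-.045),(348,492))]}
H={'side':[((1,1),(87,354)),((1,-1),(40,207)),((-1,-1),(602,73)),((-1,1),(680,203))],
 'top':[((1,1),(53,80)),((1,-1),(190,38)),((-1,-1),(320,474)),((-1,1),(179,519))]}
px={'side':lambda c:(c[0]/5+252-.4,c[1]/5+260-.4),'top':lambda c:(c[0]/5.5+245-.4,c[1]/5.5+178-.4)}
def f(p):
    x,y,a,dx,dy=p;o=[]
    R=np.array([[np.cos(a),-np.sin(a)],[np.sin(a),np.cos(a)]])
    for n in C:
        l=[c for c,_ in C[n]]+[(-.0765+s*dx,t*dy) for (s,t),_ in H[n]]
        q=[px[n](c) for _,c in C[n]+H[n]]
        w=(R@np.array(l).T).T+[x,y]
        o.append(proj(n,np.c_[w,np.full(len(w),.012)])-q)
    return np.concatenate(o).ravel()
s=least_squares(f,[.64,.2,.28,.11,.035],loss='soft_l1',x_scale=[.01]*5)
if __name__=='__main__':
    np.set_printoptions(precision=4,suppress=True)
    print(s.x,np.degrees(s.x[2]));print(f(s.x).reshape(-1,2))
E
python3 fit.py
```

```text
[0.642  0.2001 0.2771 0.11   0.035 ] 15.878502453581884
[[ 0.2821 -0.8756]
 [ 1.0467 -0.659 ]
 [-0.9694 -0.1356]
 [-0.0977  1.0591]
 [ 0.2932  1.0707]
 [ 0.3682  0.8281]
 [-0.0305  0.8038]
 [-0.4239 -0.912 ]
 [-0.0523  0.7479]
 [ 0.522   0.0071]
 [ 0.5872 -0.1899]
 [ 0.7032 -0.1956]
 [ 0.5307 -0.2235]
 [ 0.3339 -0.3643]]
```

Run:
```python
from h import *
s=cv2.imread('pics/side0.png')
a=cv2.resize(s[205:290,300:345],None,fx=7,fy=7,interpolation=cv2.INTER_CUBIC)
s=cv2.imread('pics/top0.png')
b=cv2.resize(s[195:245,250:300],None,fx=9,fy=9,interpolation=cv2.INTER_CUBIC)
o=np.zeros((600,800,3),np.uint8);o[:595,:315]=a;o[:450,330:780]=b;cv2.imwrite('pics/z.png',o)
```

```text
(no output)
```

View pics/z.png

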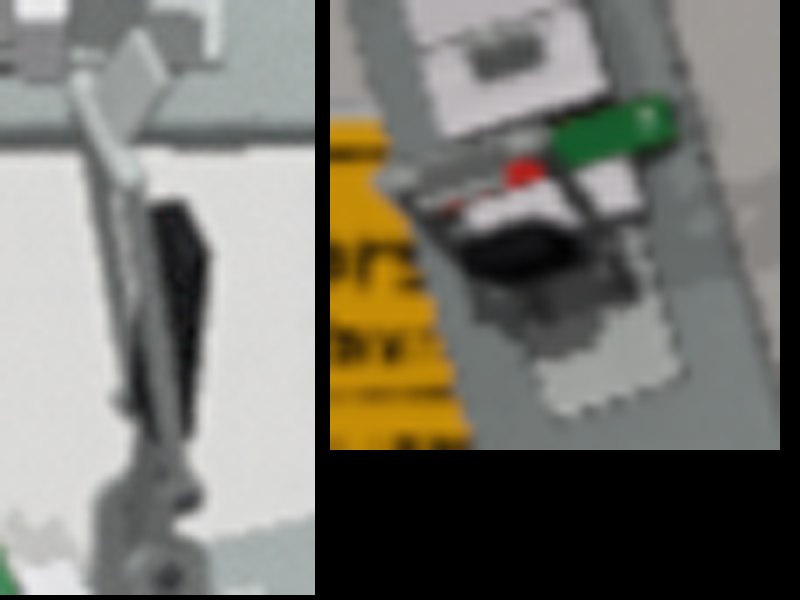

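```bash
cat > g.py <<'E'
from fit import *
x,y,a=s.x[:3];K0=np.array([x,y,.045]);R=np.array([[np.cos(a),-np.sin(a),0],[np.sin(a),np.cos(a),0],[0,0,1]])
W=lambda p:K0+R@np.array(p)
L=lambda p:R.T@(np.array(p)-K0)
np.set_printoptions(precision=4,suppress=True)
E
python3 - <<'E'
from g import *
z=lambda p:(p[0]/7+300-.4,p[1]/7+205-.4); t=lambda p:((p[0]-330)/9+250-.4,p[1]/9+195-.4)
for a,b in [((108,132),(467,163)),((180,215),(525,250))]:
    p,e=tri(z(a),t(b));print(p,e,L(p))
# side ray intersect with jig plane y=0
for c in [(108,132),(180,220),(200,270),(150,60)]:
    o,v=ray('side',z(c));lo=L(o);lv=R.T@v;print(lo+lv*(-lo[1]/lv[1]))
E
```

```text
[0.5823 0.1834 0.1959] 0.0011262022709989706 [-0.062   0.0003  0.1509]
[0.565  0.1746 0.1634] 0.0018350735813039468 [-0.081  -0.0035  0.1184]
[-0.0615  0.      0.1509]
[-0.0789  0.      0.1204]
[-0.0839  0.      0.1037]
[-0.0716  0.      0.169 ]
```

```bash
cat >> g.py <<'E'
from scipy.spatial.transform import Rotation as Ro
def st():
    q=readout.get_state();M=Ro.from_euler('xyz',q['eef_rot'],degrees=True).as_matrix()
    zz=R.T@M[:,2];print('t',q['time_s'],'world',q['tcp_pos'],'local',L(q['tcp_pos']),'jaw local ang',np.degrees(np.arctan2(zz[1],zz[0])),'toolx',M[:,0],'F',q['contact_force'],'w',q['gripper_width'],'j6',q['joints'])
E
python3 - <<'E'
from g import *
st()
for l in [(-.14,0,.14),(-.03,0,.14)]: print(W(l))
for z in(0,.15,.3): print(onz('side',(330,389),z), onz('top',(175,188),z),onz('top',(175,270),z), onz('top',(214,228),z))
# spare jig loop
print(onz('top',(387,217),.19))
E
```

```text
t 0.1 world [0.2388 0.6309 0.2258] local [-0.2699  0.5247  0.1808] jaw local ang -126.61365062563988 toolx [-0.0004 -0.0014 -1.    ] F [-0.1616 -0.1617 -0.2376] w 0.08819503224131862 j6 [ 85.7781  20.5861   0.6421  -0.0163 -70.1357 -16.5077]
[0.5073 0.1618 0.185 ]
[0.6131 0.1919 0.185 ]
[0.5666 0.3485 0.    ] [0.6837 0.464  0.    ] [0.4628 0.4555 0.    ] [0.5716 0.3545 0.    ]
[0.5736 0.4476 0.15  ] [0.6513 0.4008 0.15  ] [0.4634 0.3936 0.15  ] [0.556  0.3076 0.15  ]
[0.5805 0.5467 0.3   ] [0.6189 0.3377 0.3   ] [0.464  0.3317 0.3   ] [0.5403 0.2608 0.3   ]
[ 0.5667 -0.0803  0.19  ]
```

```bash
python3 -m handwheel '[[[0.55,-0.9,0.4,0.9],[0.55,-0.9,0.4,0.9],[0.55,-0.9,0.3,0.9],[0.55,-0.9,0,0.9],[0.55,-0.9,0,0.9],[0.55,-0.9,0,0.9],[0.55,-0.9,0,0.9],[0.55,-0.9,0,0.9]]]' 0 20; python3 -c "
from g import *
st()"
```

```text
time_s: 0.9
tcp_pos: [0.4156, 0.3342, 0.2657]
eef_rot: [1.1, 89.5, -71.8]
contact_force: [-0.1, -0.4, -0.3]
gripper_width: 0.0295
t 0.9 world [0.4156 0.3342 0.2657] local [-0.1811  0.1909  0.2207] jaw local ang -88.84922501777028 toolx [ 0.0028 -0.0086 -1.    ] F [-0.0746 -0.4049 -0.325 ] w 0.029527812735574244 j6 [ 60.1704   5.8632 -13.639    0.4066 -70.844   46.7244]
```

```bash
python3 -m handwheel '[[[0.38,-0.72,-0.1,-0.2],[0.38,-0.72,-0.2,0],[0.38,-0.72,-0.4,0],[0.38,-0.72,-0.4,0],[0.38,-0.72,-0.5,0],[0.38,-0.72,-0.4,0],[0,0,0,0]]]'
python3 - <<'E'
from g import *
st()
for n,(x0,y0,w,h) in {'side':(260,150,130,120),'top':(235,165,100,120)}.items():
    i=vision.capture(n)[y0:y0+h,x0:x0+w];cv2.imwrite(f'pics/{n}2.png',cv2.resize(i,None,fx=5,fy=5,interpolation=cv2.INTER_CUBIC))
E
```

```text
time_s: 1.6
tcp_pos: [0.5095, 0.1492, 0.1825]
eef_rot: [-4.9, 89.5, -79.0]
contact_force: [-0.1, 0.6, -0.6]
gripper_width: 0.0006
t 1.6 world [0.5095 0.1492 0.1825] local [-0.1413 -0.0127  0.1375] jaw local ang -89.93316645632405 toolx [ 0.0015 -0.0077 -1.    ] F [-0.0527  0.6207 -0.5653] w 0.0006288037399649853 j6 [ 37.8082   9.0161 -21.2721   0.465  -59.9159  67.9032]
```

View pics/side2.png

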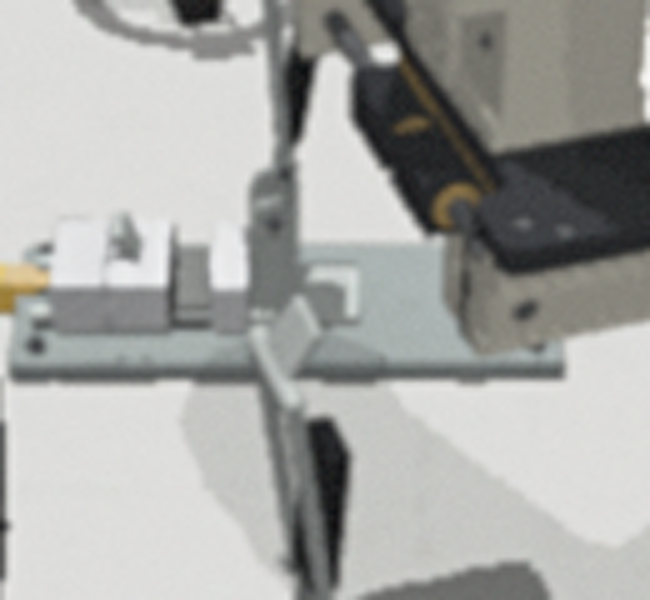

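Run:
```python
from g import *
i=vision.capture('side').copy()
p=readout.get_state()['tcp_pos']
print(proj('side',[p,p+[0,0,.066]]),proj('top',[p]))
i=i[60:330,230:520];cv2.imwrite('pics/s3.png',cv2.resize(i,None,fx=2.2,fy=2.2,interpolation=cv2.INTER_CUBIC))
```

```text
[[358.4147 215.8453]
 [360.1781 182.6873]] [[279.824  245.8488]]
```

View pics/s3.png

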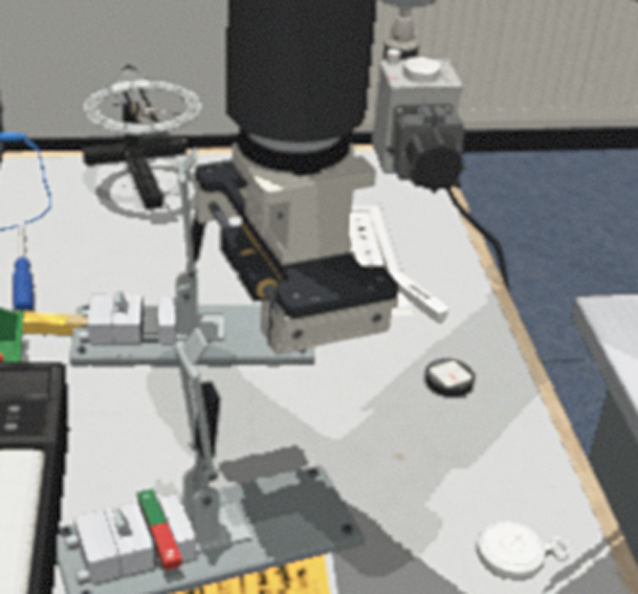

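View pics/top2.png

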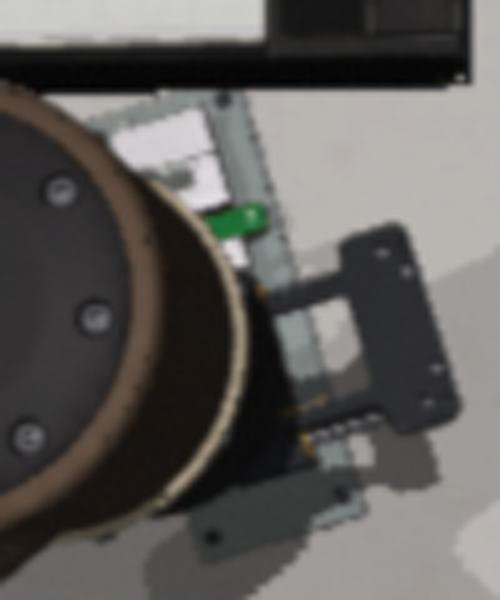

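Run:
```python
from g import *
t=L(readout.get_state()['tcp_pos']);print(t)
pts=[t+[a,b,.066] for a in(-.039,.039) for b in(-.0965,.0965)]+[t]
print((proj('side',[W(p) for p in pts])-[230,60])*2.2)
```

```text
[-0.1398 -0.0095  0.1402]
[[286.5822 196.9984]
 [396.4314 337.0496]
 [193.1156 213.0007]
 [286.1566 360.3388]
 [282.5124 342.8596]]
```

```bash
python3 -m handwheel '[[[0.42,0.37,0,0],[0.48,0.14,0,0],[0.24,0.07,0,0],[0.24,0.07,0,0],[0.24,0.07,0,0],[0.24,0.07,0,0],[0,0,0,0]]]'
python3 - <<'E'
from g import *
st()
i=vision.capture('side')[140:340,230:430];cv2.imwrite('pics/s4.png',cv2.resize(i,None,fx=3,fy=3,interpolation=cv2.INTER_CUBIC))
E
```

```text
time_s: 2.45
tcp_pos: [0.5867, 0.1911, 0.189]
eef_rot: [65.2, 89.4, -8.4]
contact_force: [-0.2, -0.5, 0.6]
gripper_width: 0.0005
t 2.45 world [0.5867 0.1911 0.189 ] local [-0.0556  0.0065  0.144 ] jaw local ang -89.42647474385666 toolx [ 0.0101 -0.0015 -0.9999] F [-0.1858 -0.4824  0.5794] w 0.000453421348955372 j6 [ 36.4149  16.3292 -10.6749   0.4619 -62.5835  69.827 ]
```

View pics/s4.png

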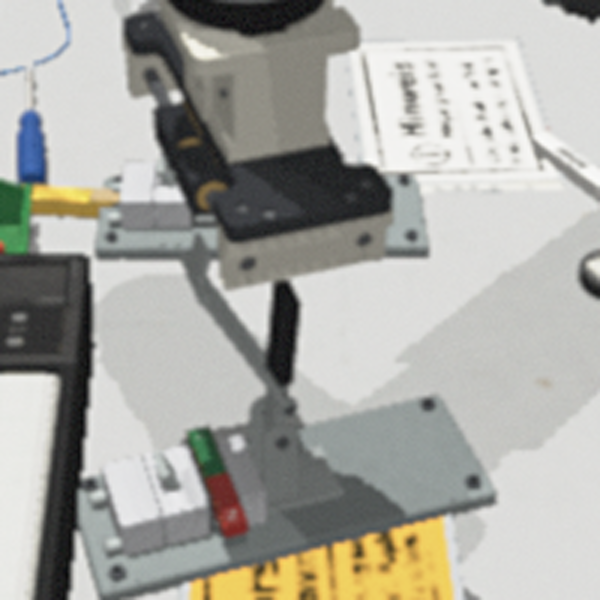

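```bash
python3 -m handwheel '[[[0.24,0.05,-0.05,0],[0.24,0.05,0,0],[0.24,0.05,0,0],[0,0,0,0],[0,0,0,0]]]'
python3 - <<'E'
from g import *
st()
i=vision.capture('side')[140:340,230:430];cv2.imwrite('pics/s5.png',cv2.resize(i,None,fx=3,fy=3,interpolation=cv2.INTER_CUBIC))
E
```

```text
time_s: 3.0
tcp_pos: [0.6171, 0.1967, 0.1867]
eef_rot: [63.9, 89.5, -9.7]
contact_force: [-0.4, -1.1, 0.1]
gripper_width: 0.0003
t 3.0 world [0.6171 0.1967 0.1867] local [-0.0249  0.0036  0.1417] jaw local ang -89.47807911170776 toolx [ 0.0094 -0.0016 -1.    ] F [-0.4171 -1.1091  0.1223] w 0.00033454880203536835 j6 [ 35.1406  19.2245  -6.7972   0.4284 -63.5927  71.0716]
```

View pics/s5.png

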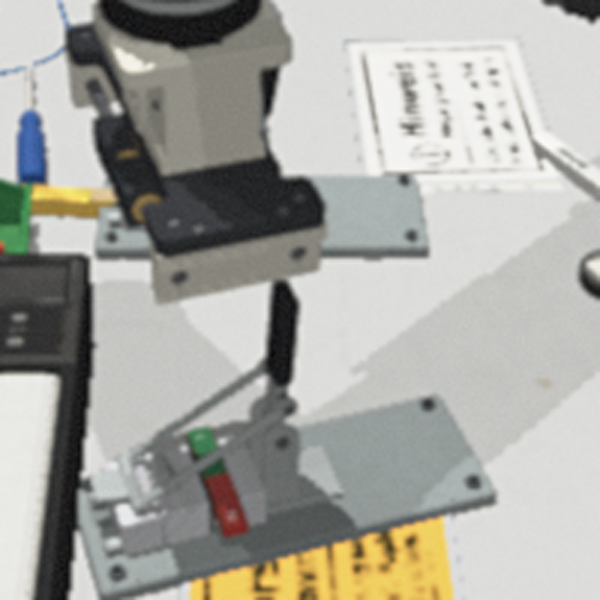

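Run:
```python
from g import *
t=L(readout.get_state()['tcp_pos']);print(t)
prev=np.array([t[0],t[1],.10]);
print('down', (R@(prev-t))/.04)
for th in [86,76,66,56,46,40,34,28,22,16,10,4,-2,-6]:
    q=np.radians(th);d=np.array([-np.cos(q),0,np.sin(q)]);n=np.array([np.sin(q),0,np.cos(q)])
    p=np.array([-.072,0,.02])+.085*d+.006*n+[.0095,0,0]
    print(th,p,'world',W(p),'row',R@(p-prev)/.04);prev=p
```

```text
[-0.0249  0.0036  0.1417]
down [ 0.      0.     -1.0422]
86 [-0.0624  0.      0.1052] world [0.5819 0.183  0.1502] row [-0.8771 -0.343   0.1303]
76 [-0.0772  0.      0.1039] world [0.5677 0.179  0.1489] row [-0.3558 -0.1012 -0.0321]
66 [-0.0916  0.      0.1001] world [0.5539 0.175  0.1451] row [-0.3451 -0.0982 -0.0959]
56 [-0.1051  0.      0.0938] world [0.5409 0.1713 0.1388] row [-0.3238 -0.0921 -0.1567]
46 [-0.1172  0.      0.0853] world [0.5292 0.168  0.1303] row [-0.2927 -0.0833 -0.2128]
40 [-0.1238  0.      0.0792] world [0.523  0.1662 0.1242] row [-0.157  -0.0446 -0.152 ]
34 [-0.1296  0.      0.0725] world [0.5173 0.1646 0.1175] row [-0.1408 -0.0401 -0.1682]
28 [-0.1347  0.      0.0652] world [0.5124 0.1632 0.1102] row [-0.1231 -0.035  -0.1826]
22 [-0.1391  0.      0.0574] world [0.5082 0.162  0.1024] row [-0.1041 -0.0296 -0.195 ]
16 [-0.1426  0.      0.0492] world [0.5049 0.1611 0.0942] row [-0.0839 -0.0239 -0.2052]
10 [-0.1452  0.      0.0407] world [0.5024 0.1604 0.0857] row [-0.0628 -0.0179 -0.2132]
4 [-0.1469  0.      0.0319] world [0.5007 0.1599 0.0769] row [-0.0411 -0.0117 -0.2189]
-2 [-0.1477  0.      0.023 ] world [0.5    0.1597 0.068 ] row [-0.0188 -0.0054 -0.2221]
-6 [-0.1477  0.      0.0171] world [0.5    0.1597 0.0621] row [-0.0001 -0.     -0.1487]
```

Criterion 1 has held with the lever up; first down in front of the lever, then check from the top while approaching.

```bash
python3 -m handwheel '[[[0,0,-0.5,0],[0,0,-0.5,0],[-0.45,-0.18,0,0],[-0.3,-0.12,0,0],[0,0,0,0]]]'
python3 - <<'E'
from g import *
st()
i=vision.capture('side')[140:340,230:430];cv2.imwrite('pics/s6.png',cv2.resize(i,None,fx=3,fy=3,interpolation=cv2.INTER_CUBIC))
E
```

```text
time_s: 3.55
tcp_pos: [0.5853, 0.184, 0.1454]
eef_rot: [64.8, 89.5, -8.8]
contact_force: [-0.6, -0.3, 0.4]
gripper_width: 0.0003
t 3.55 world [0.5853 0.184  0.1454] local [-0.059   0.      0.1004] jaw local ang -89.48670579005925 toolx [ 0.0094 -0.0015 -1.    ] F [-0.633  -0.2757  0.3972] w 0.0003288056585429048 j6 [ 35.9173  18.1191 -14.2811   0.4574 -57.2126  70.2291]
```

View pics/s6.png

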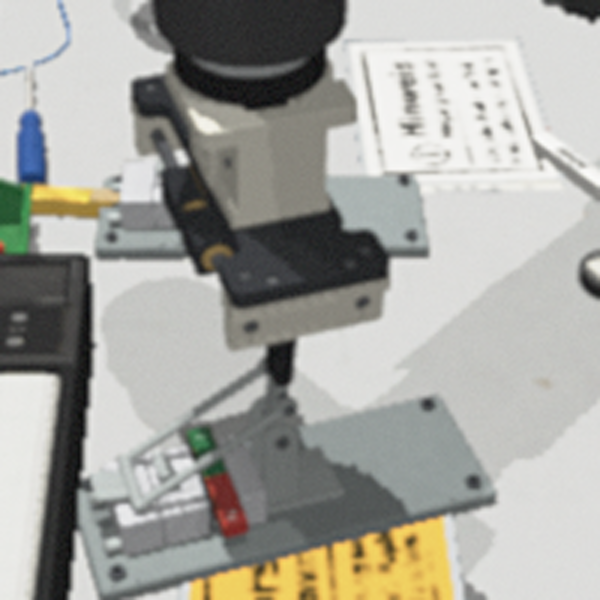

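```bash
python3 -m handwheel '[[[-0.4,-0.12,0.05,0],[-0.35,-0.1,0,0],[-0.33,-0.09,-0.13,0],[-0.3,-0.08,-0.2,0],[0,0,0,0],[0,0,0,0]]]'
python3 - <<'E'
from g import *
st()
i=vision.capture('side')[140:340,230:430];cv2.imwrite('pics/s7.png',cv2.resize(i,None,fx=3,fy=3,interpolation=cv2.INTER_CUBIC))
E
```

```text
time_s: 4.2
tcp_pos: [0.5318, 0.1699, 0.1367]
eef_rot: [78.3, 89.1, 4.8]
contact_force: [-0.3, -1.2, -0.3]
gripper_width: 0.0001
t 4.2 world [0.5318 0.1699 0.1367] local [-0.1142  0.0011  0.0917] jaw local ang -89.39617287121132 toolx [ 0.0161  0.0014 -0.9999] F [-0.3002 -1.2136 -0.3383] w 9.011409580086184e-05 j6 [ 38.171   13.5035 -22.2406   0.6326 -53.4849  67.9398]
```

View pics/s7.png

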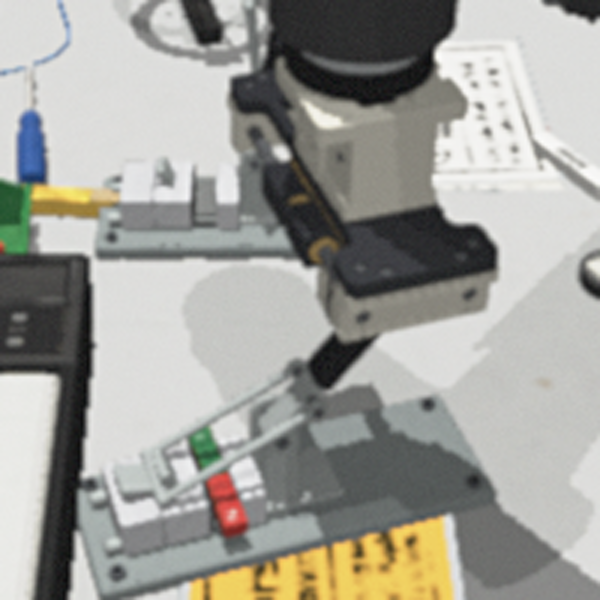

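```bash
python3 -m handwheel '[[[-0.18,-0.06,-0.2,0],[-0.16,-0.05,-0.22,0],[-0.14,-0.04,-0.22,0],[-0.12,-0.04,-0.22,0],[-0.1,-0.03,-0.22,0],[-0.08,-0.02,-0.22,0],[-0.06,-0.02,-0.22,0],[0,0,0,0]]]'
python3 - <<'E'
from g import *
st()
i=vision.capture('side')[140:340,230:430];cv2.imwrite('pics/s8.png',cv2.resize(i,None,fx=3,fy=3,interpolation=cv2.INTER_CUBIC))
E
```

```text
time_s: 5.05
tcp_pos: [0.4958, 0.1584, 0.07]
eef_rot: [76.0, 89.1, 2.4]
contact_force: [-0.4, -0.7, -0.5]
gripper_width: 0.0006
t 5.05 world [0.4958 0.1584 0.07  ] local [-0.152  -0.0001  0.025 ] jaw local ang -89.43785527438523 toolx [ 0.0152  0.0006 -0.9999] F [-0.3901 -0.7046 -0.4546] w 0.0005655452085142947 j6 [ 39.7579  14.8835 -31.2092   0.7705 -43.2178  66.126 ]
```

View pics/s8.png

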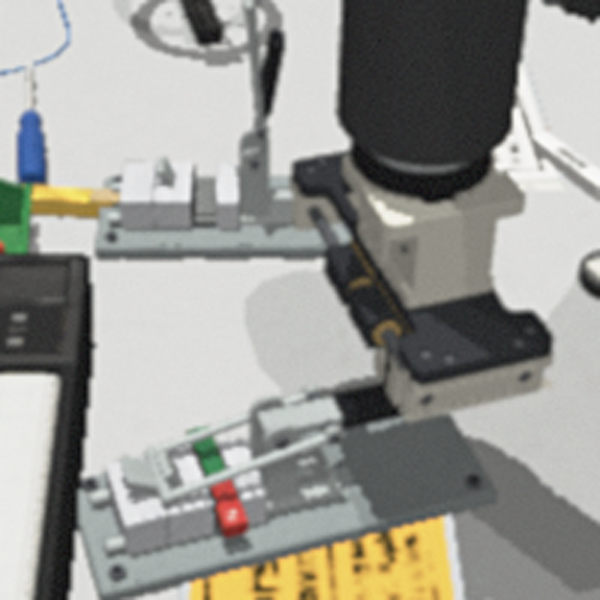

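```bash
python3 -m handwheel '[[[0,0,-0.08,0],[0,0,-0.06,0],[0,0,0,0]]]';python3 -m handwheel '[[[0,0,0.4,0],[0,0,0.7,0],[0,0,0.8,0],[-0.5,0,0.8,0],[-0.5,0.3,0.5,0],[-0.5,0.5,0,0],[0,0,0,0],[0,0,0,0]]]'
python3 - <<'E'
from g import *
st()
i=vision.capture('side');cv2.imwrite('pics/s9f.png',i);i=i[190:340,230:430];cv2.imwrite('pics/s9.png',cv2.resize(i,None,fx=4,fy=4,interpolation=cv2.INTER_CUBIC))
i=vision.capture('top');cv2.imwrite('pics/t9.png',i)
E
```

```text
time_s: 5.4
tcp_pos: [0.4973, 0.1592, 0.0688]
eef_rot: [76.8, 89.0, 3.4]
contact_force: [-0.5, 0.1, -0.7]
gripper_width: 0.0005
time_s: 6.2
tcp_pos: [0.4375, 0.1931, 0.2049]
eef_rot: [88.5, 88.6, 15.0]
contact_force: [-0.4, -0.9, -0.0]
gripper_width: 0.0006
t 6.2 world [0.4375 0.1931 0.2049] local [-0.1986  0.0492  0.1599] jaw local ang -89.40221264275107 toolx [ 0.0232  0.0062 -0.9997] F [-0.3568 -0.9219 -0.0204] w 0.0006052583725842473 j6 [ 48.1016   1.7889 -26.5169   0.8616 -60.5458  57.9589]
```

View pics/s9.png

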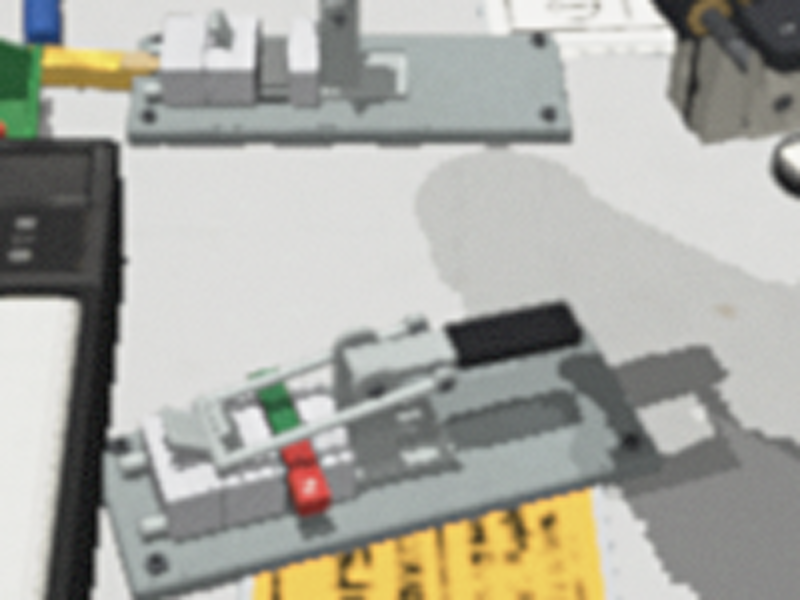

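View pics/t9.png

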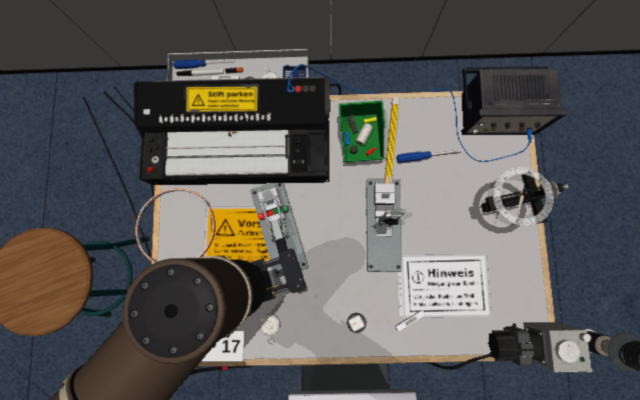

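Run:
```python
from g import *
P=[(-.172,0,.0165),(-.172,-.012,.0225),(-.172,.012,.0225),(-.168,0,.05),(0,0,0),(0,.018,0),(0,-.018,0)]
print((proj('side',[W(p) for p in P])-[229.6,189.6])*4)
a=cv2.imread('pics/side0.png');b=cv2.imread('pics/s9f.png')
d=cv2.absdiff(a,b)[140:230,290:335].max();print('spare diff',d)
i=vision.capture('side')[225:315,250:380];cv2.imwrite('pics/s10.png',cv2.resize(i,None,fx=6,fy=6,interpolation=cv2.INTER_CUBIC))
```

```text
[[578.2483 321.4626]
 [568.5501 294.1834]
 [589.7849 329.5624]
 [574.4513 267.8406]
 [209.2441 436.5148]
 [219.9342 466.4618]
 [198.893  407.5179]]
spare diff 123
```

View pics/s10.png

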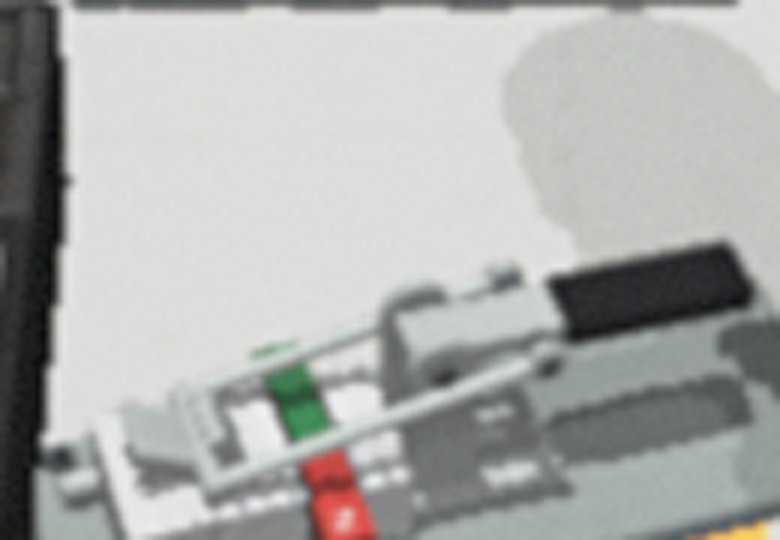

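Run:
```python
from g import *
a=cv2.imread('pics/top0.png');b=cv2.imread('pics/t9.png');print('spare top diff',cv2.absdiff(a,b)[200:235,365:415].max())
a=cv2.imread('pics/side0.png');b=cv2.imread('pics/s9f.png');print(cv2.absdiff(a,b)[140:205,300:335].max())
from plant import close_job
print(readout.get_state()['contact_force'])
close_job()
```

```text
spare top diff 23
13
[ 0.5841  1.0293 -0.0245]
the job is handed in; nothing more can be done
```

I latched the jig with the magnet and handed the job in at about 6.4 s on the robot's clock. No verdict came back, so the result below rests on my own checks.

**What I did:** With the shut fingers I pushed the loop toward the keeper until it fell behind the hook while the lever was still up. I then swept the lever back and down to its stop and pulled the arm clear.

**Checks before handing in:**
- **Lever:** after the arm was withdrawn, the lever stayed down. In the side view its end is about where a lever at the stop should appear.
- **Loop bar:** it lies against the back of the hook, at the projected seat position, judged by eye in the side view. I did not measure it in millimetres.
- **Empty jig:** it looks unchanged. Before and after differ by at most 13 grey levels around its latch in the side view and 23 in the top view. An earlier, larger side crop gave 123. I put that down to the loaded jig's own loop overlapping the crop, since the narrower crop without it gave 13.
- **Arm:** the force reading was about 1 N with the gripper well clear of the jig, and no force reading went above about 1.5 N.

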